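# Load the bush plate under the jig's hold-down spring

### The arm

A 7-joint arm with a two-finger parallel gripper is mounted at the origin on the work surface. World frame = base frame: x ahead of the robot, y to its left, z up, the work surface at z = 0. Lengths are in m, angles in degrees, forces in N, time in s.
With the tool pointing down it reaches from about 0.425 to 0.875 m from the base axis. Payload 4.7 kg.
Tool frame: the origin (TCP) lies midway between the tips of the shut fingers; the grasp point (between the pads) lies 19 mm behind it; y points along the fingers, x is the direction in which the jaws open and shut, and the axes are right-handed (so a half turn about y gives the same grasp; the last joint's range is limited). The gripper opens to 87 mm and grips with 3 to 60 N. Pads are 19 mm wide; open, the fingers measure 117 mm over their backs; the gripper's body (75 mm by 190 mm) begins 51 mm behind the grasp point.
Start: joints at [-75.854, 18.392, -4.016, 83.108, 1.295, 78.541, -3.26], TCP at [0.15, 0.632, 0.223] pointing down, gripper open.
Joint ranges: [-163.93, 163.93], [-17.29, 119.83], [-79.2, 71.16], [3.27, 140.29], [-89.18, 269.18], [5.43, 117.66], [-154.24, 154.24]. Speed limits (degrees/s): [147.25, 147.25, 180, 180, 180, 180, 180].

### API

Orientations are given as [roll, pitch, yaw] about the fixed x, y, z axes, in that order (R = Rz(yaw) Ry(pitch) Rx(roll)).
In Python, from cell import env gives the robot as it stands.
- The arm moves only by the tool carry_out, never from a script. Its argument "targets" is a list of rows, each a list of 2 entries, a list of its own where there are three numbers: the shift along the tool's x, y, z in mm, then the turn, a rotation vector about the tool's x, y, z in degrees. A call has 1 to 12 rows; each row shifts and turns the commanded pose from where the row before left it, along the tool's axes as they then stand; what a row does not reach is not made up. A row lasts 1/10 s, in which the tool goes at most 50 mm and 8.59 degrees, less where a joint would pass 70% of its speed; a pose out of reach is approached as far as the arm can. A call with a gripper value outside its range is refused whole. "jaw" is the opening, from 0 (shut) to 1 (fully open), set as the call begins (left out, the last holds). The fingers move at their own pace and stop on an object; "squeeze" is the grip in N (left out, the last holds). Time passes only in rows, so rows that do not move let the fingers close. It gives the time, the measured TCP pose, the force and the opening at its end, in the units of the state.
- env.get_obs(): the state, without advancing time (a new reading comes with each control period).
- env.read_camera(name): name is "scene" or "side" or "wrist"; returns the picture (420x560x3 uint8, red, green, blue); there is no depth.
- env.get_calibration(name): a dict with "fx", "fy", "cx", "cy" (pixels), "R" (3x3) and "t" (3): a world point X has camera coordinates R X + t; the wrist camera has in their place "hand_eye" (4x4, takes a point from camera to tool coordinates, whose origin is the TCP and whose axes are the tool frame's). Camera axes: x right, y down, z forward; pixel columns grow to the right and rows downward; lengths in m; the calibration is good to about 2 mm. A picture is of the moment at which its call begins: read the wrist's pose just before it. get_calibration takes no time and is no camera call.
- env.sign_off(): hands the job in, once; it reports no verdict.
Trained networks look in the newest picture that a camera, given by its name, has taken for a name from the list of things; names that differ only in an ending like _2 or _b are one class to them, and where a whole thing is asked for, a point or a joint stands for the part that bears it (a point fixed in the world has none). Each returns a list of dicts, best first, with "p" (0 to 1); they miss things now and then, are a little off and sometimes report something else, mostly with a low value. They report only what shows in the picture. A call takes as long as a camera call. They do not tell look-alikes from the thing itself.
- env.outline_of(camera, label): "mask" (420x560 bool, what is visible of it) and "xy" ([column, row] in pixels, amid what is visible of it).
The state is a dict: "time_s": time; "qpos": joint angles; "joint_velocities": joint speeds; "effort": joint torques, N m; "tool_pos": TCP position; "tool_rot": TCP orientation; "force": force on the tool from outside, world axes, zero at the start; "wrist_torque": the same for the moment, N m; "grip_width": finger opening in m.
Only numpy, scipy, OpenCV 4.12 (cv2) and the standard library are available. Lean on these libraries where they do the work, as an engineer would, in place of code of your own. Each camera call takes 0.05 s, during which the arm holds its last target.

### The job

Load the drilling jig: with closed fingertips on the ribbed finger rest behind the plate's ridge, press the steel plate down hard against its sprung bed and, keeping it pressed, push it along the channel, under the bridge and the leaf spring, until it is fully home against the end stop. Then let go and move clear, so that the spring and bridge keep the plate down. Only press and push: do not grasp or lift the plate, and leave the hammer, square and tin alone.

Things in the scene. Friction and masses are not known exactly. Their poses are not given: they have to be found in the camera images.
- jig: Grey drilling jig, fixed to the bench, 315 x 110 mm. Its x axis is the direction in which the plate is pushed, z up; origin on the bench surface, on the channel's centre line, under the bridge's front face. Channel 63 mm wide between two steel rails (18 mm wide, tops 36 mm above the bench), from x = -205 to +75 mm.
- bridge (a point): Middle of the lower front edge of the dark steel bridge that crosses the channel from x = 0 to 16 mm in the jig's frame: underside 34 mm, top 48 mm above the bench (screw heads to 52 mm). Axes as the jig.
- stop (a point): Centre of the end stop's face at x = +75 mm in the jig's frame, 30 mm above the bench (the stop's top is at 46 mm). Axes as the jig.
- plate: Loose flat steel plate 150 x 60 x 10 mm, about 0.5 kg, on the sprung bed in the channel, 1.5 mm play each side. Origin: centre of its underside; x along its length, as the jig's x. A 9 mm tall ridge crosses its top: steep rear face at x = -25 mm, front ramp down to -10 mm. Behind it, x = -75 to -25 mm, the flat finger rest. Home, its origin is at x = 0 in the jig's frame. Oiled, friction about 0.25.
- nose (a point): Middle of the plate's front end face, 75 mm ahead of its origin; at the start 10 to 50 mm short of the bridge, home when it touches the end stop. Axes as the plate.
- finger_rest (a point): Point on the plate's top surface, 20 mm behind the ridge's rear face, midway between the sides; axes as the plate. At the start the plate's top is 40 mm above the bench, 6 mm too high to go under the bridge.
- lifter (a joint): Sprung bed under the plate along the whole channel, moves straight down: 0 = raised, 0.012 m = fully down. Pressing the plate starts to move it at about 11 N and bottoms it at about 16 N. The plate clears the bridge from 0.006 m on; 0.008 to 0.011 is good. When the plate is home and released, the bed lifts it against the bridge's underside (about 0.006).
- leaf (a joint): Leaf spring, a 34 mm wide steel strip fixed on the bridge, sloping down beyond it along the jig's x: 0 = at rest, grows (rad) as the tip is lifted. The plate's nose lifts it by itself when pushed beneath it pressed down; it bears on the plate with about 6 to 9 N and so drags on it.
- leaf_tip (a point): Underside of the leaf spring's rolled tip; at rest 57 mm beyond the jig's origin along x and 26 mm above the bench. Axes as the jig at rest.
- hammer: Bystander: hammer 260 mm long lying beside the jig; origin at its underside, x along it towards the head. Leave alone.
- square: Bystander: try square lying on the bench beside the jig, wooden stock 110 x 22 x 14 mm along its x, steel blade 140 mm along its y; origin under the stock's centre. Leave alone.
- tin: Bystander: closed steel tin, 60 mm diameter, 75 mm tall; origin at the centre of its underside. Leave alone.
There are look-alikes about, which are no part of the job. What is shaped like the plate but yellow is not meant.

How it is judged:
By the outcome, as a careful person would: the job done as asked, in the order asked, and still so for the second after the job is handed in, with the robot touching nothing.
It also fails if it takes over 42 s, if anything falls off the work surface, if the arm or the gripper's body presses on something with over 40 N, if the wrist force passes 120 N, or if a joint passes its speed limit or range.

## Working session

There is one attempt and no reset: what is moved stays moved. The work goes in short steps, Python scripts to look and compute and a tool call to move; the robot and the scene stay as the last step left them, time stands still between calls to the robot, and variables do not carry over. Pictures are saved under pics/ and viewed, and the job is handed in when it is done.

Besides the shell and the picture viewer there is one more tool, called after "Request:" as a command line: name --argument value ..., lists and objects as JSON in quotes. carry_out: Moves the arm, as the interface text tells. Its arguments: {"type":"object","properties":{"targets":{"type":"array","items":{"type":"array"}},"jaw":{"type":"number"},"squeeze":{"type":"number"}},"required":["targets"]}

```bash
ls; mkdir -p pics; python3 - <<'E'
from cell import env
import cv2,numpy as np
o=env.get_obs();print(o)
for n in ["scene","side","wrist"]:
    im=env.read_camera(n);cv2.imwrite(f"pics/{n}0.png",im[:,:,::-1])
    c=env.get_calibration(n);print(n,c)
    for l in ["plate","jig"]:
        try:
            for d in env.outline_of(n,l): print(n,l,d["p"],d["xy"],d["mask"].sum())
        except Exception as e: print(e)
E
```

```text
pics
{'time_s': 0.0, 'qpos': array([-75.853631  ,  18.43645405,  -4.01792523,  83.17597468,
         1.29529204,  78.54181225,  -3.25666625]), 'joint_velocities': array([ 0.04148812,  0.07207155, -0.00809849, -0.05937177,  0.08063057,
        0.10397973,  0.10172239]), 'effort': array([-1.41976589e-04, -4.91280019e+01, -4.04051598e-01, -3.12529886e+01,
       -6.39930367e-02,  4.35029995e-02,  1.57211844e-04]), 'tool_pos': array([0.14985279, 0.63190541, 0.22148199]), 'tool_rot': array([-90.0054369 ,   0.10896762,  76.6690627 ]), 'force': array([1.10808063, 0.10078175, 0.22321934]), 'wrist_torque': array([ 0.0093424 ,  0.01075751, -0.00506241]), 'grip_width': 0.08707592068780408}
scene {'fx': 492.9645122162756, 'fy': 492.9645122162756, 'cx': 280.33528482019136, 'cy': 208.17991659630113, 'R': array([[ 0.18514199,  0.98241377,  0.02419967],
       [ 0.56175453, -0.08559663, -0.82286394],
       [-0.80632146,  0.16594094, -0.56772292]]), 't': array([-0.08336222, -0.22652688,  1.45381254])}
scene plate 0.9 [177.7, 214.0] 1220
scene plate 0.73 [345.3, 173.3] 895
scene plate 0.61 [283.0, 22
[... 292 characters left out ...]
   [ 0.53819539, -0.61671915, -0.57445906]]), 't': array([0.38041752, 0.24087958, 0.60481934])}
side plate 0.88 [387.3, 206.3] 1309
side plate 0.77 [280.6, 213.6] 1523
side plate 0.55 [311.0, 354.3] 4203
side jig 0.87 [243.6, 222.2] 5283
wrist {'fx': 346.60641854461204, 'fy': 346.60641854461204, 'cx': 276.9042997756082, 'cy': 208.8222468978694, 'hand_eye': array([[ 9.99999969e-01, -2.37185344e-04,  8.15092957e-05,
        -1.64328830e-03],
       [-1.49430441e-04, -3.02458998e-01,  9.53162385e-01,
        -1.62645465e-01],
       [-2.01422928e-04, -9.53162367e-01, -3.02459024e-01,
         8.32682534e-02],
       [ 0.00000000e+00,  0.00000000e+00,  0.00000000e+00,
         1.00000000e+00]])}
```

View pics/scene0.png

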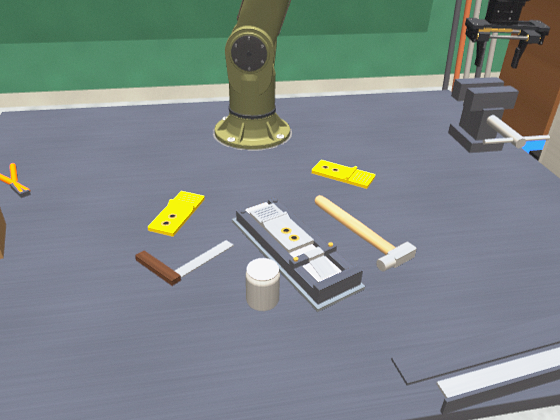

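View pics/side0.png

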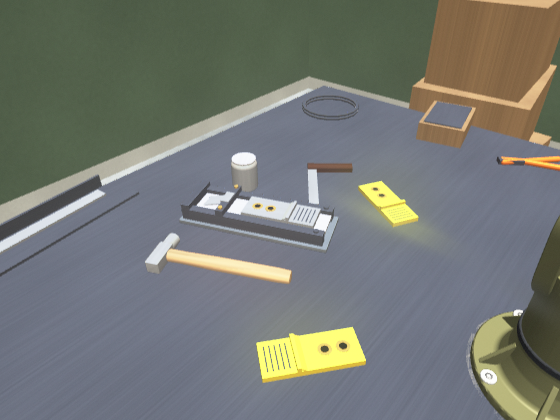

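View pics/wrist0.png

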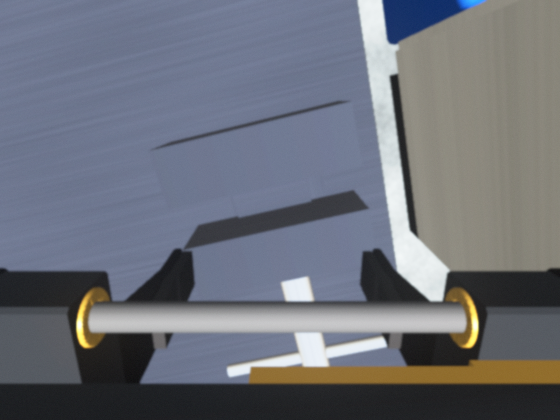

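The scene picture shows the grey plate at (283,229) in the jig, with the bridge at about (313,252). The yellow look-alikes are at (177,214) and (345,173). The wrist camera does not see the jig yet. I'll enlarge both jig views.

```bash
python3 - <<'E'
import cv2
a=cv2.imread("pics/scene0.png")[195:310,225:370];cv2.imwrite("pics/sc_z.png",cv2.resize(a,None,fx=5,fy=5,interpolation=cv2.INTER_CUBIC))
a=cv2.imread("pics/side0.png")[175:250,175:345];cv2.imwrite("pics/sd_z.png",cv2.resize(a,None,fx=4.7,fy=4.7,interpolation=cv2.INTER_CUBIC))
E
```

```text
(no output)
```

View pics/sc_z.png

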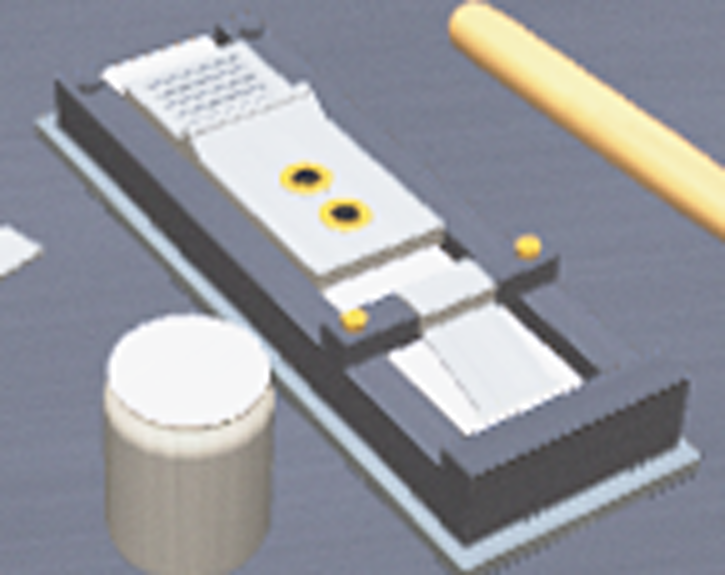

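View pics/sd_z.png

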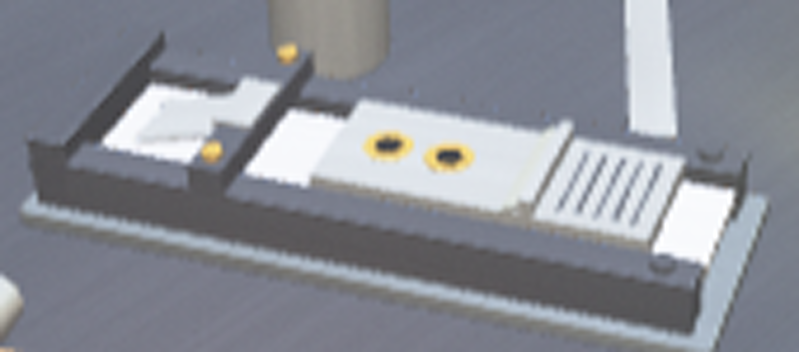

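```bash
cat > fit.py <<'E'
from cell import env
import numpy as np
from scipy.optimize import least_squares
cal={n:env.get_calibration(n) for n in ["scene","side"]}
sc=lambda u,v:(u/5+225-.4,v/5+195-.4); sd=lambda u,v:(u/4.7+175-.4,v/4.7+175-.4)
# cam, pixel, kind, coords
F=[("scene",sc(527,245),"s",1),("scene",sc(355,319),"s",-1),("side",sd(288,52),"s",-1),("side",sd(212,152),"s",1),
("scene",sc(443,233),"p",(75,30,40)),("scene",sc(320,274),"p",(75,-30,40)),
("side",sd(311,182),"p",(75,30,40)),("side",sd(357,102),"p",(75,-30,40)),
("side",sd(652,243),"p",(-75,30,40)),("side",sd(686,157),"p",(-75,-30,40)),
("side",sd(570,125),"p",(-25,-30,49)),
("scene",sc(57,82),"j",(-205,-49.5,36)),("side",sd(697,280),"j",(-205,49.5,36))]
def proj(n,X):
    c=cal[n];p=c["R"]@X+c["t"];return np.array([c["fx"]*p[0]/p[2]+c["cx"],c["fy"]*p[1]/p[2]+c["cy"]])
def W(q,l):
    c,s=np.cos(q[2]),np.sin(q[2]);l=np.array(l)/1000
    return np.array([q[0]+c*l[0]-s*l[1],q[1]+s*l[0]+c*l[1],l[2]])
def res(q):
    r=[]
    for n,px,k,a in F:
        l={"s":lambda:(8,a*q[4]*1000,51),"p":lambda:(a[0]+q[3]*1000,a[1],a[2]),"j":lambda:a}[k]()
        r.append(proj(n,W(q,l))-px)
    return np.concatenate(r)
if __name__=="__main__":
    s=least_squares(res,[.55,.05,.5,-.1,.04],loss="soft_l1",x_scale=[.1,.1,.5,.1,.04])
    q=s.x;print(q,np.degrees(q[2]));print(res(q).reshape(-1,2).round(1))
    print("rest",W(q,(q[3]*1000-45,0,40)),"home",W(q,(-45,0,28)),"nose gap",-(q[3]*1000+75))
E
python3 fit.py
```

```text
[ 0.61748777  0.02626754  0.39931273 -0.10607925  0.04073458] 22.878934095519167
[[ 0.6  0. ]
 [ 0.2 -0.1]
 [-0.2  0.3]
 [ 0.   0. ]
 [ 0.4 -2. ]
 [-0.1  0. ]
 [-0.5 -1.5]
 [ 0.6 -0.4]
 [-0.4 -0.9]
 [-0.2 -0. ]
 [ 0.8 -1. ]
 [-0.9 -1. ]
 [-0.3  1.3]]
rest [ 0.47829416 -0.03246985  0.04      ] home [0.57602799 0.0087722  0.028     ] nose gap 31.0792541868567
```

```bash
cat > plan.py <<'E'
import numpy as np
from scipy.spatial.transform import Rotation as Ro
def pose(o): return np.array(o["tool_pos"]),Ro.from_euler("xyz",o["tool_rot"],degrees=True)
def plan(p,R,wps,dec=0):
    """wps: list of (pos, yaw, nrows); level tool; returns rounded rows & final"""
    rows=[];p=p.copy()
    for tgt,yaw,n in wps:
        for k in range(n,0,-1):
            Rt=Ro.from_euler("xyz",[-90,0,yaw],degrees=True)
            d=R.inv().apply((np.array(tgt)-p)/k)*1000; rv=(R.inv()*Rt).as_rotvec(degrees=True)/k
            d=np.round(d,dec);rv=np.round(rv,1)
            rows.append([d.tolist(),rv.tolist()]); p=p+R.apply(d/1000);R=R*Ro.from_rotvec(rv,degrees=True)
    return rows,p,R
E
python3 - <<'E'
from cell import env
from plan import *
p,R=pose(env.get_obs())
r,p,R=plan(p,R,[((.38,.42,.22),92,8),((.50,.15,.20),108,7),((.478,-.0325,.12),112.9,7)])
print(len(r));print(r[:12]);print(r[12:]);print(p,R.as_euler("xyz",degrees=True))
E
```

```text
22
[[[-19.0, 0.0, -34.0], [0.0, -1.9, -0.0]], [[-20.0, 0.0, -33.0], [0.0, -1.9, -0.0]], [[-22.0, 0.0, -33.0], [0.0, -1.9, -0.0]], [[-22.0, 1.0, -32.0], [0.0, -1.9, -0.0]], [[-24.0, 0.0, -31.0], [0.0, -1.9, -0.0]], [[-25.0, 1.0, -31.0], [0.0, -1.9, -0.0]], [[-25.0, 0.0, -30.0], [0.0, -2.0, -0.0]], [[-27.0, 1.0, -28.0], [0.0, -1.9, -0.0]], [[-39.0, 3.0, -16.0], [0.0, -2.3, -0.0]], [[-40.0, 3.0, -14.0], [0.0, -2.3, -0.0]], [[-40.0, 3.0, -13.0], [0.0, -2.3, -0.0]], [[-41.0, 3.0, -11.0], [0.0, -2.3, -0.0]]]
[[[-41.0, 3.0, -9.0], [0.0, -2.3, -0.0]], [[-41.0, 2.0, -8.0], [0.0, -2.3, -0.0]], [[-42.0, 3.0, -6.0], [-0.0, -2.2, -0.0]], [[-24.0, 11.0, 11.0], [-0.0, -0.7, -0.0]], [[-24.0, 11.0, 11.0], [-0.0, -0.7, -0.0]], [[-23.0, 12.0, 12.0], [-0.0, -0.7, -0.0]], [[-23.0, 11.0, 12.0], [-0.0, -0.7, -0.0]], [[-23.0, 12.0, 12.0], [-0.0, -0.7, -0.0]], [[-24.0, 11.0, 12.0], [-0.0, -0.7, -0.0]], [[-23.0, 12.0, 13.0], [-0.0, -0.7, -0.0]]]
[ 0.47810473 -0.03242914  0.11954939] [-8.99996323e+01  3.33829383e-03  1.12862097e+02]
```

Request:
carry_out --targets '[[[-19,0,-34],[0,-1.9,0]],[[-20,0,-33],[0,-1.9,0]],[[-22,0,-33],[0,-1.9,0]],[[-22,1,-32],[0,-1.9,0]],[[-24,0,-31],[0,-1.9,0]],[[-25,1,-31],[0,-1.9,0]],[[-25,0,-30],[0,-2,0]],[[-27,1,-28],[0,-1.9,0]],[[-39,3,-16],[0,-2.3,0]],[[-40,3,-14],[0,-2.3,0]],[[-40,3,-13],[0,-2.3,0]],[[-41,3,-11],[0,-2.3,0]]]' --jaw 0 --squeeze 20

```text
time_s: 1.65
tool_pos: [0.4491, 0.2639, 0.2077]
tool_rot: [-90.0, -0.0, 101.3]
force: [0.5, 0.3, 0.1]
grip_width: 0.0026
```

Request:
carry_out --targets '[[[-41,3,-9],[0,-2.3,0]],[[-41,2,-8],[0,-2.3,0]],[[-42,3,-6],[0,-2.2,0]],[[-24,11,11],[0,-0.7,0]],[[-24,11,11],[0,-0.7,0]],[[-23,12,12],[0,-0.7,0]],[[-23,11,12],[0,-0.7,0]],[[-23,12,12],[0,-0.7,0]],[[-24,11,12],[0,-0.7,0]],[[-23,12,13],[0,-0.7,0]],[[0,0,0],[0,0,0]],[[0,0,0],[0,0,0]]]'

```text
time_s: 2.85
tool_pos: [0.4781, -0.0325, 0.1196]
tool_rot: [-90.0, -0.0, 112.8]
force: [-0.5, 0.3, -0.1]
grip_width: 0.0005
```

```bash
python3 - <<'E'
from cell import env
import cv2
o=env.get_obs();print(o)
for n in ["scene","side","wrist"]:
    im=env.read_camera(n);cv2.imwrite(f"pics/{n}1.png",im[:,:,::-1])
E
python3 - <<'E'
import cv2
a=cv2.imread("pics/scene1.png")[170:310,225:370];cv2.imwrite("pics/sc_z1.png",cv2.resize(a,None,fx=4,fy=4,interpolation=cv2.INTER_CUBIC))
a=cv2.imread("pics/side1.png")[125:250,175:345];cv2.imwrite("pics/sd_z1.png",cv2.resize(a,None,fx=4.7,fy=4.7,interpolation=cv2.INTER_CUBIC))
E
```

```text
{'time_s': 2.85, 'qpos': array([-26.29473286,   1.69624312,  27.65372738, 114.99918921,
        -0.91805458,  63.49841194, 114.53071589]), 'joint_velocities': array([-1.14773082, -0.11280035, -1.51919334, -0.91886188, -0.30135044,
       -0.06698035, -0.04791611]), 'effort': array([  0.97366568, -26.2389493 ,   1.37074448, -27.96375811,
         0.23815091,   0.0968852 ,   0.03753392]), 'tool_pos': array([ 0.47806651, -0.03252952,  0.11961488]), 'tool_rot': array([-9.00165785e+01, -3.02661391e-02,  1.12772402e+02]), 'force': array([-0.52767408,  0.3126772 , -0.05453223]), 'wrist_torque': array([0.05698338, 0.02170254, 0.01595279]), 'grip_width': 0.00048262074306692674}
```

View pics/wrist1.png

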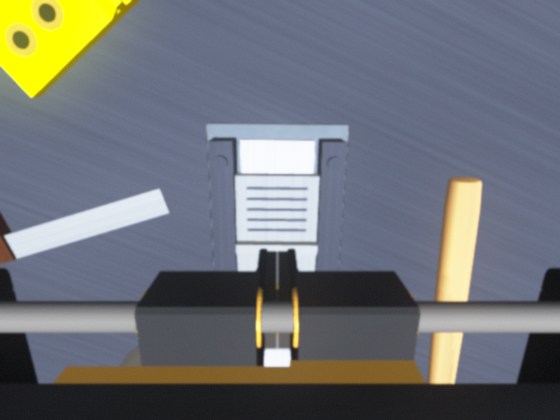

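View pics/sd_z1.png

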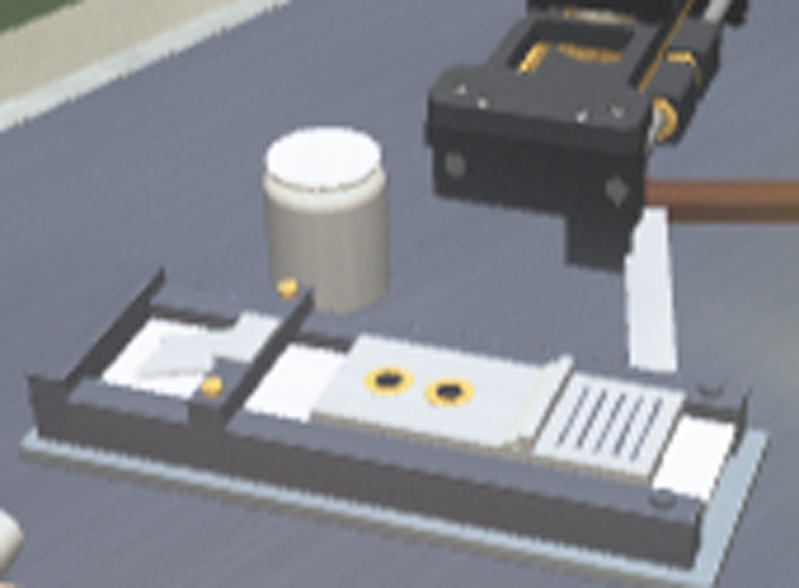

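View pics/sc_z1.png

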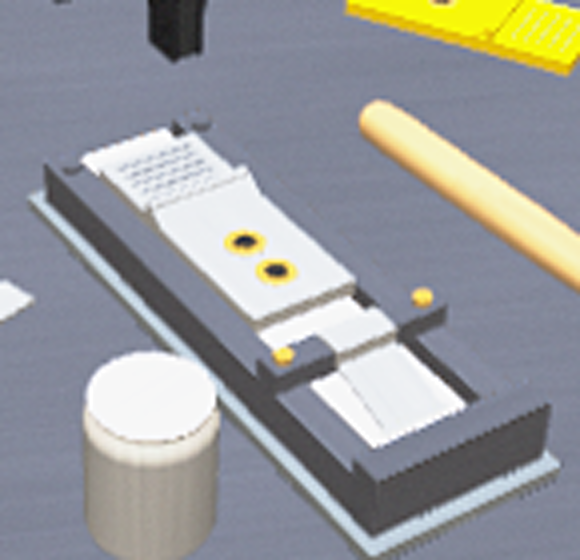

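The wrist view shows the ribbed rest (rear edge at row 175, ridge at row 243, columns 236–318) lined up with the shut fingers at column 277. I'll check the fit against it by projection.

```bash
python3 - <<'E'
from cell import env
from plan import *
from fit import W
import numpy as np
q=[0.61748777,0.02626754,0.39931273,-0.10607925,.0407]
c=env.get_calibration("wrist");o=env.get_obs();p,R=pose(o)
H=c["hand_eye"]
def pr(X):
    t=R.inv().apply(X-p);x=H[:3,:3].T@(t-H[:3,3]);return (c["fx"]*x[0]/x[2]+c["cx"],c["fy"]*x[1]/x[2]+c["cy"])
for n,l in [("rear-",(-75,-30,40)),("rear+",(-75,30,40)),("ridge top-",(-25,-30,49)),("ridge top+",(-25,30,49)),("ridge base",(-25,0,40))]:
    print(n,np.round(pr(W(q,(l[0]+q[3]*1e3,l[1],l[2]))),1))
for l in [(-205,-49.5,36),(-205,49.5,36)]: print(np.round(pr(W(q,l)),1))
E
python3 - <<'E'
import cv2
a=cv2.imread("pics/wrist1.png")[110:290,180:380];cv2.imwrite("pics/wr_z1.png",cv2.resize(a,None,fx=3.3,fy=3.3,interpolation=cv2.INTER_CUBIC))
E
```

```text
rear- [235.6 177.1]
rear+ [319.6 177.2]
ridge top- [236.6 246.7]
ridge top+ [318.4 246.8]
ridge base [277.5 241.9]
[207.3 142.5]
[348.  142.7]
```

View pics/wr_z1.png

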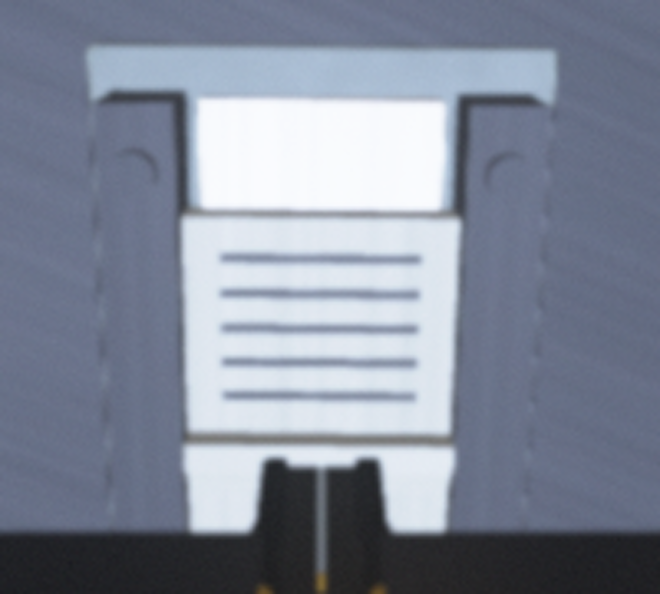

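```bash
python3 - <<'E'
from cell import env
from plan import *
from fit import W
q=[0.61748777,0.02626754,0.39931273,-0.10607925,.0407]
p,R=pose(env.get_obs())
t=W(q,(-107-38,0,44)); print(t)
r,p,R=plan(p,R,[(t,112.88,8)]);print(r,p)
E
```

```text
[ 0.48389515 -0.03010632  0.044     ]
[[[-0.0, 10.0, -1.0], [0.0, 0.0, 0.0]], [[-0.0, 9.0, -1.0], [0.0, 0.0, 0.0]], [[-0.0, 10.0, -1.0], [0.0, 0.0, 0.0]], [[-0.0, 9.0, -0.0], [0.0, 0.0, 0.0]], [[-0.0, 10.0, -1.0], [0.0, 0.0, 0.0]], [[-0.0, 9.0, -0.0], [0.0, 0.0, 0.0]], [[-1.0, 10.0, -1.0], [0.0, 0.0, 0.0]], [[-0.0, 9.0, -0.0], [0.1, 0.1, 0.0]]] [ 0.48377834 -0.03008583  0.04406507]
```

Request:
carry_out --targets '[[[0,10,-1],[0,0,0]],[[0,9,-1],[0,0,0]],[[0,10,-1],[0,0,0]],[[0,9,0],[0,0,0]],[[0,10,-1],[0,0,0]],[[0,9,0],[0,0,0]],[[0,10,-1],[0,0,0]],[[0,8,0],[0,0,0]],[[0,0,0],[0,0,0]],[[0,0,0],[0,0,0]]]'

```text
time_s: 4.0
tool_pos: [0.4827, -0.0305, 0.0445]
tool_rot: [-90.0, 0.0, 112.9]
force: [0.8, 0.1, 0.1]
grip_width: 0.0003
```

```bash
python3 - <<'E'
from cell import env
import cv2
o=env.get_obs();print(o["tool_pos"],o["tool_rot"],o["force"])
im=env.read_camera("side")[:,:,::-1]
cv2.imwrite("pics/sd_z2.png",cv2.resize(im[125:250,175:345],None,fx=4.7,fy=4.7,interpolation=cv2.INTER_CUBIC))
E
```

```text
[ 0.48273134 -0.03052818  0.04446598] [-8.99885659e+01  3.41065142e-04  1.12854386e+02] [0.82887361 0.11039464 0.11847714]
```

View pics/sd_z2.png

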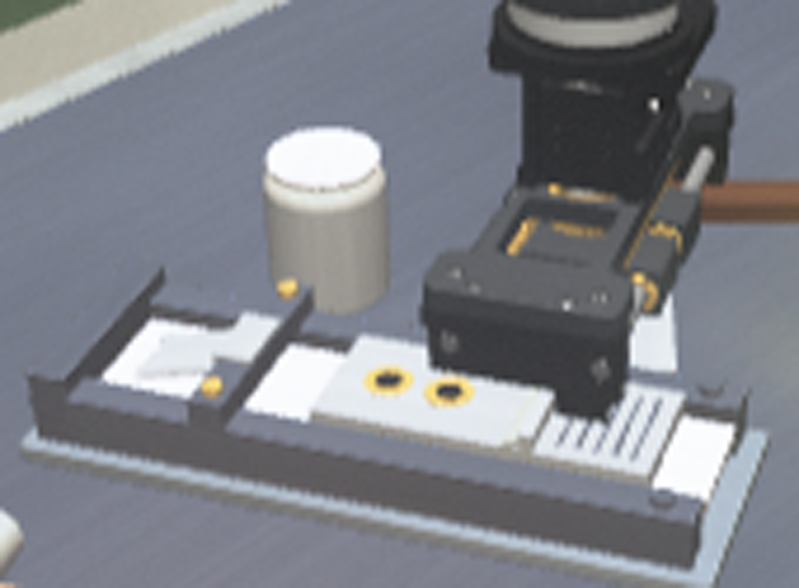

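The side view shows the fingertips over the front of the rest at about (585,410), just behind the ridge. Next is the press, in small steps.

Request:
carry_out --targets '[[[0,2,0],[0,0,0]],[[0,2,0],[0,0,0]],[[0,2,0],[0,0,0]],[[0,2,0],[0,0,0]],[[0,0,0],[0,0,0]],[[0,0,0],[0,0,0]]]'

```text
time_s: 4.65
tool_pos: [0.4832, -0.0304, 0.0381]
tool_rot: [-90.0, -0.0, 112.9]
force: [-5.0, -0.0, 13.0]
grip_width: 0.0006
```

Request:
carry_out --targets '[[[0,2,0],[0,0,0]],[[0,2,0],[0,0,0]],[[0,2,0],[0,0,0]],[[0,2,0],[0,0,0]],[[0,0,0],[0,0,0]],[[0,0,0],[0,0,0]]]'

```text
time_s: 5.25
tool_pos: [0.4835, -0.0304, 0.0305]
tool_rot: [-90.1, -0.0, 112.9]
force: [-5.1, -0.1, 15.3]
grip_width: 0.0007
```

```bash
python3 - <<'E'
from cell import env
import cv2
o=env.get_obs();print(o["tool_pos"],o["tool_rot"],o["force"],o["time_s"])
im=env.read_camera("side")[:,:,::-1]
cv2.imwrite("pics/sd_z3.png",cv2.resize(im[125:250,175:345],None,fx=4.7,fy=4.7,interpolation=cv2.INTER_CUBIC))
E
```

```text
[ 0.48348318 -0.03044319  0.03052695] [-9.00671561e+01 -3.38424392e-02  1.12857477e+02] [-5.08647822 -0.09468321 15.26057877] 5.25
```

View pics/sd_z3.png

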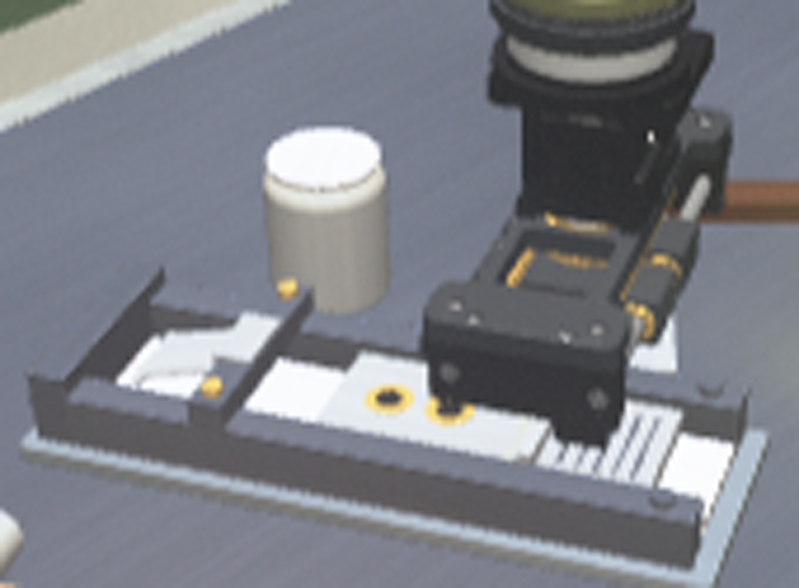

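Request:
carry_out --targets '[[[0,0.5,-1],[0,0,0]],[[0,0,-2],[0,0,0]],[[0,0,-3],[0,0,0]],[[0,0,-3],[0,0,0]],[[0,0,-3],[0,0,0]],[[0,0,-3],[0,0,0]],[[0,0,-3],[0,0,0]],[[0,0,-3],[0,0,0]],[[0,0,-2],[0,0,0]],[[0,0,-1],[0,0,0]],[[0,0,0],[0,0,0]]]'

```text
time_s: 6.4
tool_pos: [0.5062, -0.0219, 0.0304]
tool_rot: [-90.1, 0.0, 112.8]
force: [-4.2, -3.2, 15.6]
grip_width: 0.0001
```

```bash
cat > look.py <<'E'
from cell import env
from fit import W
import cv2,sys,numpy as np
o=env.get_obs();q=[0.61748777,0.02626754,0.39931273]
d=o["tool_pos"][:2]-np.array(q[:2]);c,s=np.cos(q[2]),np.sin(q[2])
print("jig x,y mm",1000*(c*d[0]+s*d[1]),1000*(-s*d[0]+c*d[1]),"z",o["tool_pos"][2]*1000,o["tool_rot"],"F along/across/up",c*o["force"][0]+s*o["force"][1],-s*o["force"][0]+c*o["force"][1],o["force"][2],o["time_s"])
k=sys.argv[1]
a=env.read_camera("side")[:,:,::-1][125:250,175:345];b=env.read_camera("scene")[:,:,::-1][170:310,225:370]
cv2.imwrite(f"pics/sd{k}.png",cv2.resize(a,None,fx=4.7,fy=4.7,interpolation=cv2.INTER_CUBIC))
cv2.imwrite(f"pics/sc{k}.png",cv2.resize(b,None,fx=4,fy=4,interpolation=cv2.INTER_CUBIC))
E
python3 look.py 4
```

```text
jig x,y mm -121.23794921108939 -1.1190122139311531 z 30.356875610392358 [-9.01110479e+01  4.40762212e-02  1.12837058e+02] F along/across/up -5.095720835849129 -1.2848464424615003 15.632746801581025 6.4
```

View pics/sd4.png

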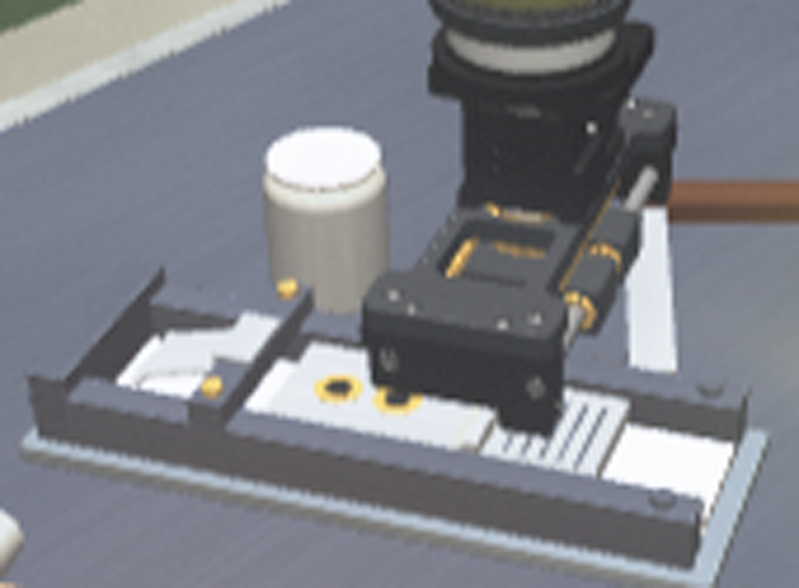

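View pics/sc4.png

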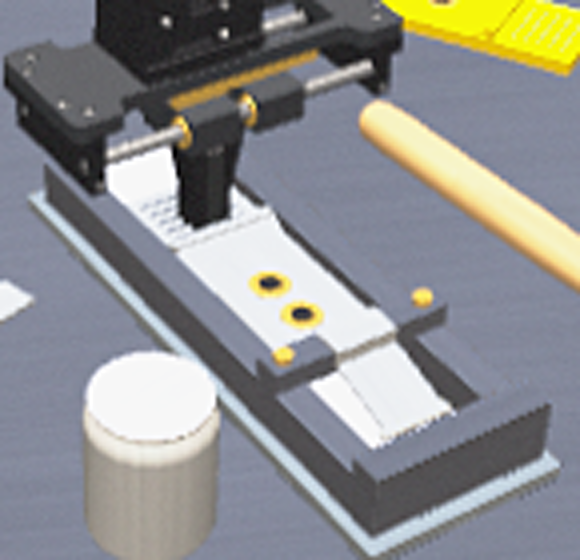

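The plate moved about 25 mm with the fingertips and is still down, with its nose now at the bridge. I'll keep pushing.

Request:
carry_out --targets '[[[0,0,-2],[0,0,0]],[[0,0,-3],[0,0,0]],[[0,0,-3],[0,0,0]],[[0,0,-4],[0,0,0]],[[0,0,-4],[0,0,0]],[[0,0,-4],[0,0,0]],[[0,0,-4],[0,0,0]],[[0,0,-4],[0,0,0]],[[0,0,-3],[0,0,0]],[[0,0,-3],[0,0,0]],[[0,0,-2],[0,0,0]]]'

```text
time_s: 7.6
tool_pos: [0.5393, -0.008, 0.0305]
tool_rot: [-90.1, 0.0, 112.8]
force: [-4.9, -2.6, 15.9]
grip_width: 0.0004
```

```bash
python3 look.py 5
```

```text
jig x,y mm -85.347690893626 -1.2148901030423973 z 30.517039231942146 [-9.01002734e+01  4.46316983e-02  1.12828373e+02] F along/across/up -5.48332526744031 -0.47584439756270447 15.911053882697658 7.6
```

View pics/sd5.png

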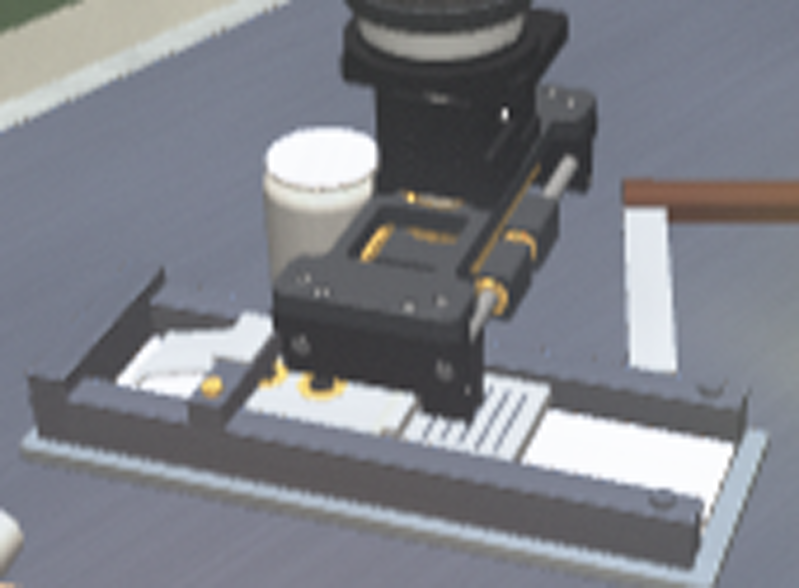

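View pics/sc5.png

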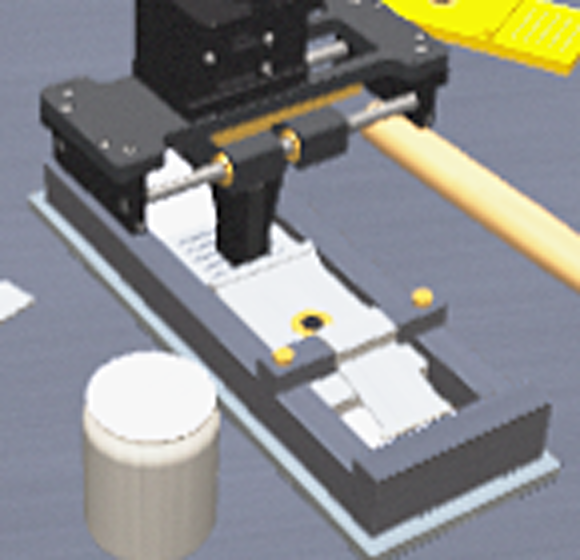

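The nose is past the bridge and starting under the leaf. Force is steady at 5.5 N along and 16 N down.

Request:
carry_out --targets '[[[0,0,-2],[0,0,0]],[[0,0,-3],[0,0,0]],[[0,0,-4],[0,0,0]],[[0,0,-4],[0,0,0]],[[0,0,-4],[0,0,0]],[[0,0,-4],[0,0,0]],[[0,0,-4],[0,0,0]],[[0,0,-4],[0,0,0]],[[0,0,-4],[0,0,0]],[[0,0,-3],[0,0,0]],[[0,0,-2],[0,0,0]],[[0,0,0],[0,0,0]]]'

```text
time_s: 8.9
tool_pos: [0.572, 0.0058, 0.029]
tool_rot: [-89.8, 0.0, 112.8]
force: [-6.2, -3.2, 10.7]
grip_width: 0.0005
```

```bash
python3 look.py 6
```

```text
jig x,y mm -49.8774984404234 -1.1715977634813162 z 29.027725368647936 [-8.98383108e+01  7.36940853e-03  1.12792361e+02] F along/across/up -6.91373635519969 -0.5017491975265904 10.691445891401584 8.9
```

View pics/sd6.png

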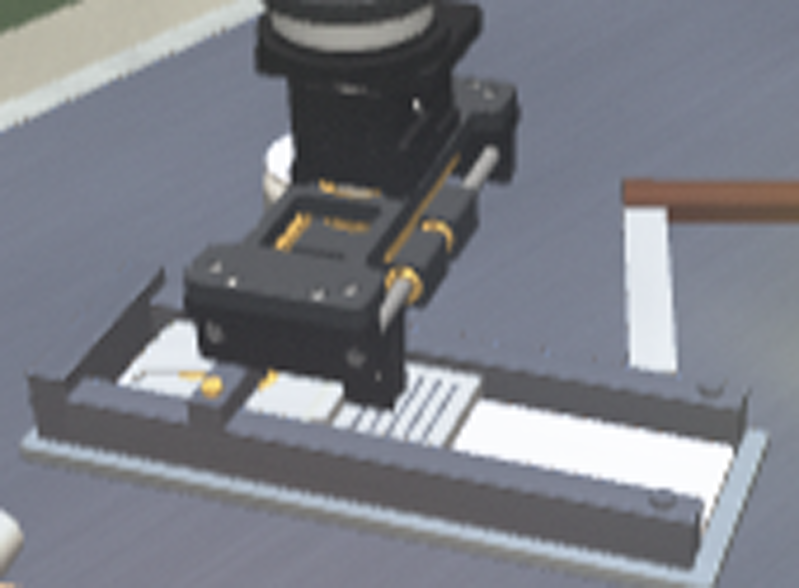

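View pics/sc6.png

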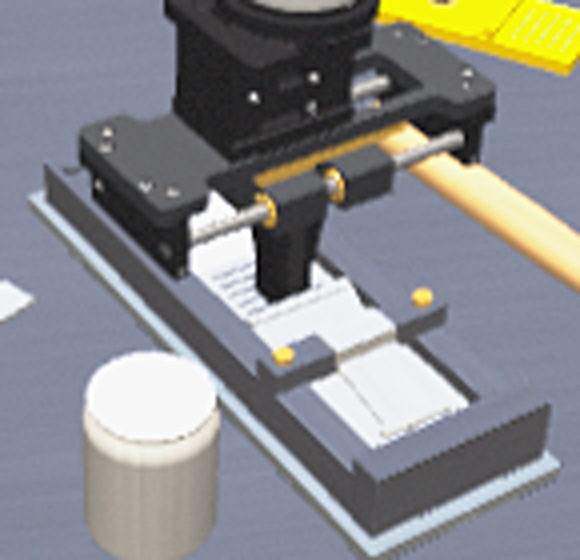

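The leaf is loaded: down-force fell to 10.7 N with the bed at about 11 mm. About 15 mm is left, so I'll approach slowly.

Request:
carry_out --targets '[[[0,0,-1],[0,0,0]],[[0,0,-2],[0,0,0]],[[0,0,-2],[0,0,0]],[[0,0,-2],[0,0,0]],[[0,0,-2],[0,0,0]],[[0,0,-1],[0,0,0]],[[0,0,-1],[0,0,0]],[[0,0,-1],[0,0,0]],[[0,0,0],[0,0,0]]]'

```text
time_s: 9.9
tool_pos: [0.5831, 0.0108, 0.0291]
tool_rot: [-89.8, -0.0, 112.8]
force: [-6.5, -2.5, 10.5]
grip_width: 0.0002
```

Request:
carry_out --targets '[[[0,0,-1],[0,0,0]],[[0,0,-1],[0,0,0]],[[0,0,-1],[0,0,0]],[[0,0,0],[0,0,0]]]'

```text
time_s: 10.3
tool_pos: [0.5843, 0.0113, 0.0287]
tool_rot: [-89.7, -0.0, 112.8]
force: [-9.1, -3.5, 11.4]
grip_width: 0.0005
```

Request:
carry_out --targets '[[[0,0,-1],[0,0,0]],[[0,0,-1],[0,0,0]],[[0,0,0],[0,0,0]]]'

```text
time_s: 10.6
tool_pos: [0.5844, 0.0113, 0.0284]
tool_rot: [-89.4, -0.1, 112.8]
force: [-13.7, -4.9, 15.2]
grip_width: 0.0006
```

Request:
carry_out --targets '[[[0,0,-1],[0,0,0]],[[0,0,-1],[0,0,0]],[[0,0,0],[0,0,0]]]'

```text
time_s: 10.9
tool_pos: [0.5844, 0.0113, 0.0284]
tool_rot: [-89.2, -0.2, 112.7]
force: [-18.4, -5.4, 18.6]
grip_width: 0.0006
```

```bash
python3 look.py 7
```

```text
jig x,y mm -36.29254677206446 -0.9353703376473992 z 28.445337868927915 [-89.22622328  -0.15424733 112.74138494] F along/across/up -19.075846254508694 2.2142452517111737 18.583752194555245 10.9
```

View pics/sd7.png

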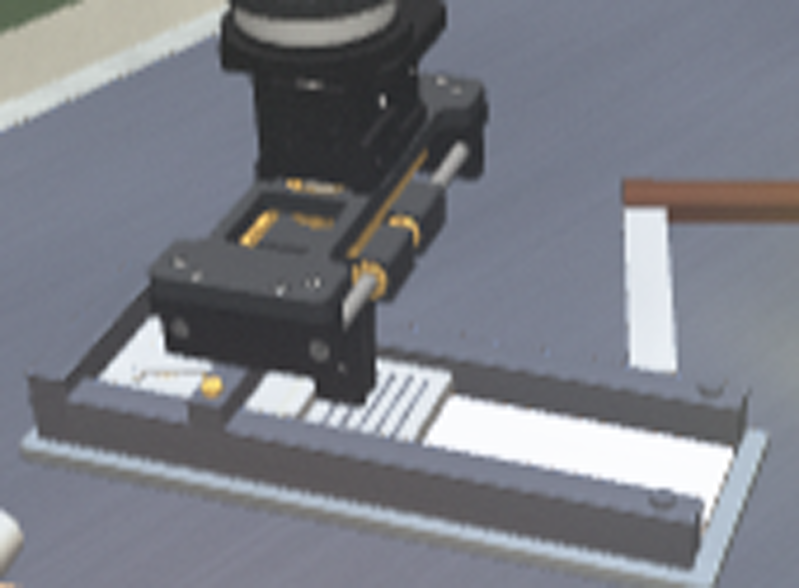

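View pics/sc7.png

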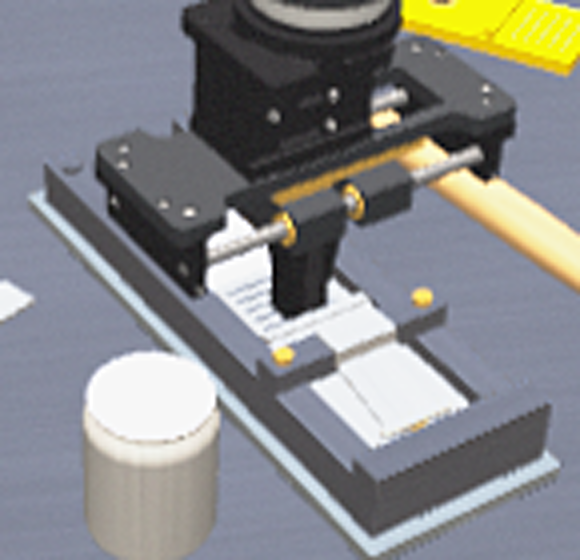

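Request:
carry_out --targets '[[[0,0,1],[0,0,0]],[[0,0,1],[0,0,0]],[[0,0,1],[0,0,0]],[[0,0,1],[0,0,0]],[[0,0,0],[0,0,0]]]'

```text
time_s: 11.5
tool_pos: [0.5843, 0.0113, 0.0285]
tool_rot: [-89.7, -0.0, 112.8]
force: [-7.6, -3.4, 9.8]
grip_width: 0.0005
```

```bash
python3 - <<'E'
from fit import *
q=[0.61748777,0.02626754,0.39931273]
for l in [(-75,30,28.5),(-75,-30,28.5),(-25,-30,37.5),(-25,30,37.5)]:
    u=proj("side",W(q,l));print(l,((u+.4-[175,125])*4.7).round(1))
E
```

```text
(-75, 30, 28.5) [406.6 449.7]
(-75, -30, 28.5) [452.9 372.3]
(-25, -30, 37.5) [347.6 337.3]
(-25, 30, 37.5) [296.  412.1]
```

The plate's rear −y corner is seen at (452,372) and predicted at (453,372) for home. Now lifting straight off.

Request:
carry_out --targets '[[[0,-2,0],[0,0,0]],[[0,-2,0],[0,0,0]],[[0,-2,0],[0,0,0]],[[0,-3,0],[0,0,0]],[[0,-3,0],[0,0,0]],[[0,-5,0],[0,0,0]],[[0,-10,0],[0,0,0]],[[0,-20,0],[0,0,0]],[[0,-30,0],[0,0,0]],[[0,-30,0],[0,0,0]],[[0,-30,0],[0,0,0]],[[0,0,0],[0,0,0]]]'

```text
time_s: 12.7
tool_pos: [0.5914, 0.0141, 0.1717]
tool_rot: [-90.7, 0.1, 112.9]
force: [-0.1, -0.3, 0.7]
grip_width: 0.0005
```

Request:
carry_out --targets '[[[0,-20,40],[0,0,0]],[[0,-20,40],[0,0,0]],[[0,-20,30],[0,0,0]],[[0,0,0],[0,0,0]],[[0,0,0],[0,0,0]]]'

```text
time_s: 13.2
tool_pos: [0.4865, -0.0287, 0.2261]
tool_rot: [-90.3, -0.0, 112.9]
force: [0.0, 1.5, 0.4]
grip_width: 0.0005
```

```bash
python3 look.py 8; python3 - <<'E'
from fit import *
q=[0.61748777,0.02626754,0.39931273]
for l in [(-75,30,34),(-75,-30,34),(-25,-30,43),(-25,30,43)]:
    u=proj("side",W(q,l));v=proj("scene",W(q,l));print(l,((u+.4-[175,125])*4.7).round(1),((v+.4-[225,170])*4).round(1))
E
```

```text
jig x,y mm -142.03342832706787 0.2886754461423266 z 226.14617694991222 [-9.02556223e+01 -1.66321482e-02  1.12872979e+02] F along/across/up 0.586569405145084 1.3898259976794665 0.38848374047905143 13.2
(-75, 30, 34) [406.1 439.3] [303.6 242.3]
(-75, -30, 34) [452.6 362.2] [205.1 280.8]
(-25, -30, 43) [347.  327.1] [262.8 321.4]
(-25, 30, 43) [295.1 401.7] [363.6 280.1]
```

View pics/sd8.png

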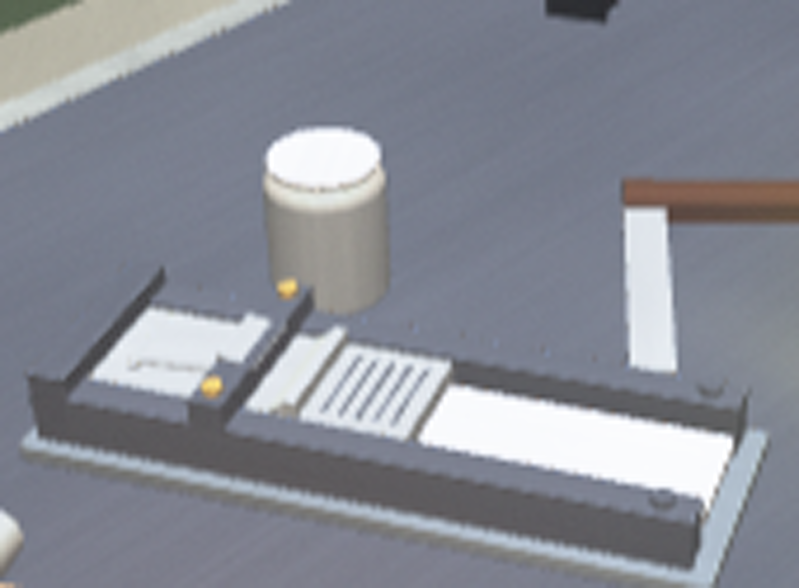

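View pics/sc8.png

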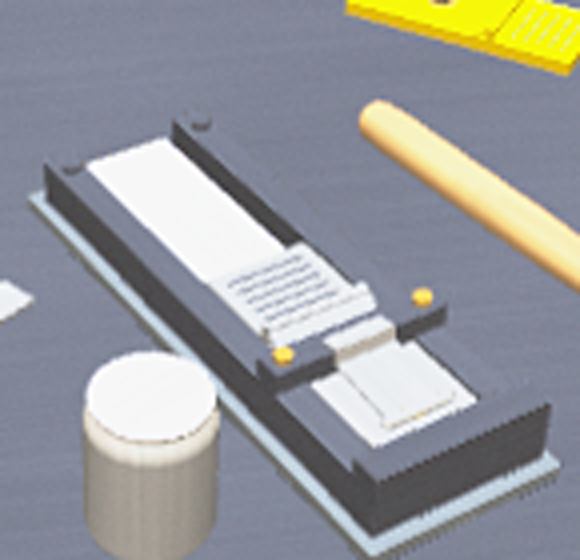

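The plate looks home after release: its ridge and rear edges are on the predictions, and it has risen under the bridge. I'll take a closer wrist look at the stop end before handing in.

Request:
carry_out --targets '[[[0,0,-25],[0,0,0]],[[0,0,-40],[0,0,0]],[[0,0,-40],[0,0,0]],[[0,0,-40],[0,0,0]],[[0,0,-40],[0,0,0]],[[0,0,-40],[0,0,0]],[[0,0,-25],[0,0,0]],[[0,0,0],[0,0,0]],[[0,0,0],[0,0,0]],[[0,0,0],[0,0,0]]]'

```text
time_s: 14.3
tool_pos: [0.7153, 0.0673, 0.2241]
tool_rot: [-89.9, 0.0, 112.8]
force: [-0.2, -1.0, 0.6]
grip_width: 0.001
```

```bash
python3 - <<'E'
from cell import env
import cv2
im=env.read_camera("wrist")[:,:,::-1];cv2.imwrite("pics/wr9.png",cv2.resize(im[100:290,180:380],None,fx=3.1,fy=3.1,interpolation=cv2.INTER_CUBIC))
E
```

```text
(no output)
```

View pics/wr9.png

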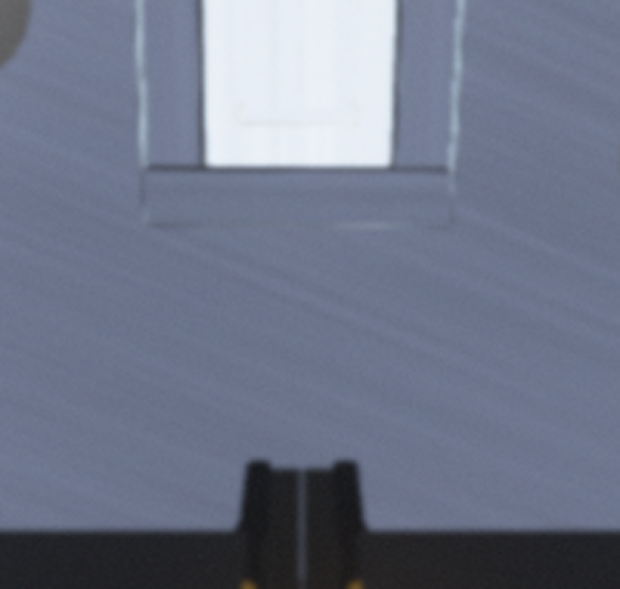

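The wrist view shows the plate's front edge (row ~166) flush against the stop's face, with no gap and the leaf tip at row ~120 on top of it. The arm is clear, so I'll hand in.

```bash
python3 -c "
from cell import env
print(env.sign_off())"
```

```text
the job is handed in; nothing more can be done
None
```

The plate is loaded and home against the end stop, and I have handed the job in at about 14 s of the 42 s allowed. No verdict was reported.

**Press and push:** With shut fingertips on the ribbed rest, I pressed the plate down to about 9.5 mm of bed travel at about 15 N. I kept it pressed while pushing it about 106 mm along the channel, under the bridge and leaf spring. At the stop it would not move further, and the push force rose to 19 N. I then eased off, lifted straight up and moved clear.

**Last checks:**
- **Released plate:** The side view matches the predicted home position to about 1 mm at the −y rear corner and the ridge. The +y rear corner is partly hidden by a rail and read about 7 enlarged pixels off.
- **Held down:** The plate rose about 5.5 mm on release, up under the bridge, as expected.
- **At the stop:** The wrist view shows the nose flush with the stop and the leaf tip lying on the plate.
- **Forces:** The last wrist force reading, with the arm clear, was about 1 N. The readings I took during the job stayed under 30 N.
- **Disagreement:** At the stop, the fingertips stood about 1.5–2 mm short of where my fitted jig pose put them. I put this down to fit error, because the contact was rigid and the pictures show no gap.
- **Bystanders:** I saw no sign that the hammer, square or tin had moved.

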